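# Lay up a thrust bearing and open the oil for it

## Task

Lay up the thrust bearing in the round blue dish: the brass ball cage centred in the groove of the race that already lies in the dish, then the loose race, groove side down as it lies, centred on the balls, and let go of each once it sits home. Then open the oil for it: press the red safety cap of the yellow bottle down against its spring, turn it anticlockwise while it is down until it is free, and lift it off. Finish while still holding the cap level and still in the gripper, about 8 cm straight above the open neck, with the bearing still stacked and the piston, gear wheel and ring spanner left where they are.

Things in the scene. Friction and masses are not known exactly. Their poses are not given: they have to be found in the camera images.
- parts_dish: Round shallow blue-painted steel dish, held to the bench by its magnet (it does not move): 170 mm across the rim, 148 mm across the flat floor, rim 20 mm high, floor 4 mm above the bench. Origin: centre of its underside, z up.
- lower_race: Steel bearing race (grooved ring), 64 mm outside, 35 mm bore, 5.8 mm thick, lying loose, groove up, on the floor of the blue dish, up to 12 mm off its middle. Origin: centre of its underside, z up. The ball groove (49 mm pitch diameter) is 2.6 mm deep, its bottom 3.2 mm above the origin.
- ball_cage: Brass ring, 62 mm outside, 36 mm bore, with twelve 12 mm steel balls fixed in it (oiled, slippery) on a 49 mm circle; loose on the bench. Origin: centre, level with the underside of the balls, z up; brass from z 3.5 to 8.5 mm, balls 0 to 12 mm. The balls drop into the groove and centre from about 3 mm off; seated, its origin is 3.2 mm above the lower race's. Any yaw; grip across the brass.
- upper_race: Second steel race, same size (64 mm outside, 35 mm bore, 5.8 mm thick), lying loose on the bench with its flat face up and its groove down. Origin: centre of its underside (the grooved face), z up. Seated on the balls its origin is 9.4 mm above the ball cage's origin (they enter its groove by 2.6 mm); the finished bearing is 18.4 mm tall. Any yaw.
- safety_cap: Red ribbed push-and-turn cap, 50 mm across, 30 mm tall, a loose part on the bottle's neck under three bayonet hooks. Origin: centre of its skirt's underside, z up. A spring disc inside pushes it up into the locks: 6 N locked, 10 N pressed 4 mm, 14 N at the bottom, 8.5 mm down. Unpressed it does not turn; clockwise it meets a stop.
- cap_top (a point): Centre of the cap's flat top (white arrows), 175 mm above the bench while locked. Grip across the ribs from above, fingertips at most 25 mm below this point. Press it 4.3 to 8.5 mm down and, held down, turn anticlockwise seen from above; after 40 to 85 degrees (60 is best) it lifts straight off. Cap weighs 35 g.
- oil_dispenser: Yellow square oil bottle, 78 mm wide, shoulder 130 mm high, clamped in a blue steel holder with a 104 mm square black foot that is fixed to the bench, so that it neither turns nor lifts. Origin: centre of the foot's underside on the bench, z up along the neck's axis.
- bottle_mouth (a point): Centre of the rim of the bottle's neck (32 mm neck), 160 mm above the bench, z up; with the cap locked the cap's origin is 15 mm below this point.
- piston: Bystander: used aluminium piston, 70 mm across, 58 mm tall, behind the dish. Origin: centre of its underside.
- pinion: Bystander: steel gear wheel, 60 mm across, 21 mm thick, lying on the bench. Origin: centre of its underside.
- ring_spanner: Bystander: ring spanner 199 mm long lying near the front edge. Origin: its middle, on the underside.

How it is judged:
On the way, in this order (a step that is already met when the one before it is completed fails the run):
1. the ball cage sits in the groove of the lower race, let go (horizontal distance between ball_cage and lower_race below 0.003 m and z of ball_cage in the frame of lower_race between 0.0022 and 0.0042 m and contact force between the fingers and ball_cage below 0.1 N), for 0.2 s.
2. the second race sits groove down on the balls, let go (horizontal distance between upper_race and ball_cage below 0.003 m and z of upper_race in the frame of ball_cage between 0.0084 and 0.0104 m and angle between upper_race's own z axis and vertical below 0.1 rad and contact force between the fingers and upper_race below 0.1 N), for 0.2 s.
3. the safety cap is pressed down out of its locks (z of safety_cap in the frame of bottle_mouth below -0.0185 m), for 0.05 s.
4. the cap is turned free on the neck (angle between the x axis of safety_cap and the x axis of bottle_mouth, either way round above 0.6 rad and z of safety_cap in the frame of bottle_mouth below 0 m), for 0.05 s.
At the end, for the whole second after the job is handed in: The gripper alone holds the cap still and level (0.25 rad), its underside 40 to 140 mm above the neck's rim and within 30 mm of its axis; in the dish the cage sits in the lower race and the other race on the cage, each within 3 mm of centre and 1 mm of its seated height (z of safety_cap in the frame of bottle_mouth between 0.04 and 0.14 m and horizontal distance between safety_cap and bottle_mouth below 0.03 m and angle between safety_cap's own z axis and vertical below 0.25 rad and linear speed of safety_cap below 0.03 m/s and contact force between the fingers and safety_cap above 1 N and contact force between safety_cap and oil_dispenser below 0.1 N and horizontal distance between ball_cage and lower_race below 0.003 m and z of ball_cage in the frame of lower_race between 0.0022 and 0.0042 m and horizontal distance between upper_race and ball_cage below 0.003 m and z of upper_race in the frame of ball_cage between 0.0084 and 0.0104 m and angle between lower_race's own z axis and vertical below 0.1 rad and horizontal distance between lower_race and parts_dish below 0.045 m and height (world z) of lower_race below 0.006 m); the arm keeps its last pose, push and grip.
It fails at once if the piston, the gear wheel or the ring spanner is moved by more than 30 mm (distance of any of piston, pinion, ring_spanner from where it was at the start of the episode above 0.03 m).
It also fails if it takes over 69 s, if anything falls off the work surface, if the arm or the gripper's body presses on something with over 40 N, if the wrist force passes 120 N, or if a joint passes its speed limit or range.

## Robot

A 6-joint arm with a two-finger parallel gripper is mounted at the origin on a cart in front of the work surface, level with it; the furniture and walls round the work are solid. World frame = base frame: x ahead of the robot, y to its left, z up, the work surface at z = 0. Lengths are in m, angles in rad, forces in N, time in s.
With the tool pointing down it reaches from about 0.2 to 0.875 m from the base axis. Payload 3.4 kg.
Tool frame: the origin (TCP) lies on the mounting face of the last link; the fingertips stand ahead of it and the grasp point (between the pads) lies 180 mm ahead of it (bot.tip_extent is the z of the fingertips in the tool frame, in m); z points along the fingers, y is the line along which they close (so a half turn about z gives the same grasp; the last joint's range is limited). The gripper opens to 94 mm and grips with 3 to 60 N. Pads are 16 mm wide; open, the fingers measure 119 mm over their backs; the gripper's body (75 mm by 177 mm) begins 78 mm behind the grasp point.
Start: joints at [-1.26, 0.276, 1.505, -0, 1.361, -0.121], TCP at [0.241, -0.522, 0.405] pointing down, gripper open.
Joint ranges: [-2.89, 2.89], [-0.75, 2.08], [0.22, 2.7], [-1.18, 4.32], [0.11, 2.71], [-2.7, 2.7]. Speed limits (rad/s): [2.57, 2.57, 3.14, 3.14, 3.14, 3.14].

## Interface

Orientations are given as a 3x3 rotation matrix whose columns are the frame's x, y, z axes.
In Python, from plant import bot, fingers, kin, cams, job, models gives the robot as it stands. The module is installed in compiled form; this text tells all that it offers. Calls block until the motion is done:
- bot.move_to(position, orientation): joint-space move of the TCP to a pose.
- bot.servo_line(position, rotation=None, vel=0.15, until_force=None): straight line of the TCP; rotation=None keeps the orientation; vel is the mean speed in m/s. With until_force (N) it stops when the force on the tool has changed by that much, and returns True; else False.
- bot.move_joints(angles): joint-space move.
- fingers.open_gripper() and fingers.close(force=None): open the fingers fully, or close them until they stop; force is the grip in N (None keeps the last).
- bot.hold(seconds).
- kin.inverse_kinematics(position, orientation): joint angles nearest the present ones, or None.
- bot.observe(): the state.
- cams.grab_frame(name): name is "scene" or "top" or "wrist"; returns a dict with "image" (480x640x3 uint8, red, green, blue), "camera_matrix" (3x3 intrinsics, pixels), "D" ([k1, k2, p1, p2, k3] as OpenCV has them; the pictures are not rectified), "cam_to_world" (4x4, takes a point from camera to world coordinates); the wrist camera has in their place "mount" (4x4, takes a point from camera to tool coordinates, whose origin is the TCP and whose axes are the flange's). Camera axes: x right, y down, z forward; pixel columns grow to the right and rows downward; lengths in m; the calibration is good to about 2 mm. A picture is of the moment at which its call begins: read the wrist's pose just before it. There is no depth.
A pose or a line that the arm cannot do raises bot.PlanningError and nothing moves.
- job.sign_off(): hands the job in; it is judged then, once.
Trained networks look in a picture, given as the dict that the camera call returned (one of the last four; its "shot" number tells which), for a name from the list of things; names that differ only in an ending like _2 or _b are one class to them, and where a whole thing is asked for, a point or a joint stands for the part that bears it (a point fixed in the world has none). Each returns a list of dicts, best first, with "score" (0 to 1); they miss things now and then, are a little off and sometimes report something else, mostly with a low value. They report only what shows in the picture. A call takes as long as a camera call.
- models.silhouettes(target, picture): "mask" (480x640 bool, what is visible of it) and "at" ([column, row] in pixels, amid what is visible of it).
The state is a dict: "time_s": time; "q": joint angles; "qd": joint speeds; "joint_efforts": joint torques, N m; "ee_pos": TCP position; "ee_rot": TCP orientation; "force": force on the tool from outside, world axes, zero at the start; "torque": the same for the moment, N m; "grip_width": finger opening in m; "grip_force": force on a finger pad.
Only numpy, scipy, OpenCV 4.12 (cv2) and the standard library are available. Lean on these libraries where they do the work, as an engineer would, in place of code of your own. Each camera call takes 0.05 s, during which the arm holds its last target. There are 200 camera calls.

## Working session

There is one attempt and no reset: what is moved stays moved. The work goes in short steps, each a Python script; the robot and the scene stay as the last script left them, time stands still between calls to the robot, and variables do not carry over. Pictures are saved under pics/ and viewed, at most 10 in all, crops included, and the job is handed in when it is done.

```bash
mkdir -p pics; cat > h.py <<'E'
import numpy as np, cv2
from plant import bot,fingers,kin,cams,job,models
def ray(f,px,T=None):
    T=np.array(f["cam_to_world"]) if T is None else T
    p=cv2.undistortPoints(np.array(px,float).reshape(-1,1,2),np.array(f["camera_matrix"]),np.array(f["D"])).reshape(-1,2)
    d=np.c_[p,np.ones(len(p))]@T[:3,:3].T
    return T[:3,3],d
def onz(f,px,z,T=None):
    o,d=ray(f,px,T); return o+d*((z-o[2])/d[:,2])[:,None]
def circ(f,mask,z,T=None):
    """hull of mask's outline projected on plane z -> min enclosing circle"""
    c=max(cv2.findContours(mask.astype(np.uint8),cv2.RETR_EXTERNAL,cv2.CHAIN_APPROX_NONE)[0],key=cv2.contourArea)
    P=onz(f,c.reshape(-1,2),z,T)[:,:2].astype(np.float32)
    (x,y),(a,b),_=cv2.fitEllipse(P*1000)
    return np.round([x,y,a,b],1)
def save(f,n): cv2.imwrite("pics/"+n+".png",f["image"][:,:,::-1])
E
cat > a.py <<'E'
from h import *
print(bot.tip_extent,bot.observe()["time_s"])
Z=dict(parts_dish=.02,lower_race=.0098,ball_cage=.007,upper_race=.0058,safety_cap=.175,oil_dispenser=.13,piston=.058,pinion=.021,ring_spanner=.005)
for cam in("top","scene"):
    f=cams.grab_frame(cam); save(f,cam)
    print(cam,np.round(f["cam_to_world"],3).tolist(),f["camera_matrix"][0][0])
    for n,z in Z.items():
        for r in models.silhouettes(n,f)[:2]:
            print(n,round(r["score"],2),np.round(r["at"]),r["mask"].sum(),circ(f,r["mask"],z))
E
python3 a.py
```

```text
0.1992 0.0
top [[-0.003, -0.981, 0.192, 0.272], [-1.0, 0.002, -0.007, 0.008], [0.006, -0.192, -0.981, 1.503], [0.0, 0.0, 0.0, 1.0]] 561.2415232693309
parts_dish 0.89 [315. 272.] 2802 [478.   -2.6 165.2 167.5]
parts_dish 0.48 [326. 277.] 281 [470.5 -12.5  58.3  60.2]
lower_race 0.7 [320. 271.] 305 [472.1 -10.3  60.3  61.9]
ball_cage 0.6 [448. 234.] 371 [ 587.6 -361.2   57.5   60.2]
ball_cage 0.49 [380. 273.] 265 [ 470.3 -168.5   58.6   59.4]
upper_race 0.65 [429. 285.] 289 [ 450.8 -291.8   58.9   62.2]
safety_cap 0.72 [189. 242.] 367 [536.  312.1  46.4  55.8]
oil_dispenser 0.75 [201. 258.] 1295 [514.1 288.5 102.2 116.4]
piston 0.73 [316. 205.] 654 [ 6.642e+02 -4.000e-01  6.950e+01  8.260e+01]
piston 0.72 [203. 260.] 1336 [525.9 303.4 106.4 123.7]
pinion 0.52 [450. 233.] 335 [ 583.5 -357.3   56.1   56.4]
ring_spanner 0.66 [208. 313.] 272 [368.  284.9  32.  202.9]
scene [[-0.673, -0.496, 0.549, -0.161], [-0.739, 0.466, -0.486, 0.618], [-0.015, -0.733, -0.68, 0.972], [0.0, 0.0, 0.0, 1.0]] 604.7907062640476
parts_dish 0.73 [346. 282.] 3275 [474.4  -2.6 166.2 173.4]
lower_race 0.96 [347. 280.] 395 [469.9 -10.2  62.6  63.4]
ball_cage 0.88 [404. 257.] 343 [ 465.8 -168.7   60.9   64.3]
upper_race 0.52 [438. 226.] 307 [ 451.5 -285.6   50.    71.7]
safety_cap 0.91 [196. 297.] 671 [524.6 320.4  48.3  69.5]
oil_dispenser 0.72 [209. 341.] 3635 [469.5 344.8 108.9 168.3]
oil_dispenser 0.67 [290. 235.] 998 [582.2  64.3  63.9 120.5]
piston 0.66 [290. 234.] 1002 [644.5  15.6  69.4 131.1]
piston 0.17 [206. 341.] 3542 [524.4 321.7 117.8 179.4]
pinion 0.68 [421. 193.] 308 [ 574.5 -345.9   53.9   67.4]
ring_spanner 0.98 [268. 396.] 695 [373.2 285.3  54.  177.6]
```

```bash
python3 -c "
import cv2;i=cv2.imread('pics/top.png');cv2.imwrite('pics/topc.png',cv2.resize(i[170:340,150:490],None,fx=2.35,fy=2.35,interpolation=cv2.INTER_CUBIC))"
```

```text
(no output)
```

View pics/topc.png

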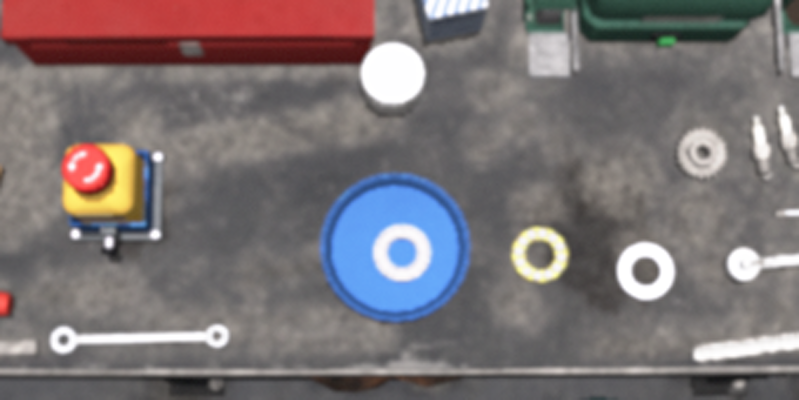

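View pics/scene.png

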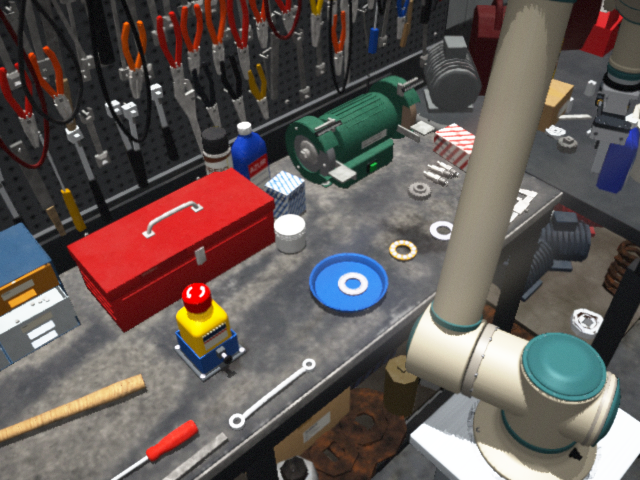

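```bash
cat >> h.py <<'E'
def down(a):
    y=np.array([np.cos(a),np.sin(a),0]); z=np.array([0,0,-1.]); return np.c_[np.cross(y,z),y,z]
def pick_yaw(p,a):
    c=[]
    for k in(-1,0,1):
        q=kin.inverse_kinematics(p,down(a+k*np.pi))
        if q is not None: c.append((abs(q[5]),a+k*np.pi))
    return min(c)[1]
def wrist(name=None):
    o=bot.observe(); T=np.eye(4); T[:3,:3]=o["ee_rot"]; T[:3,3]=o["ee_pos"]
    f=cams.grab_frame("wrist")
    if name: save(f,name)
    return f,T@np.array(f["mount"])
def look(names,pic=None):
    f,T=wrist(pic)
    for n,z in names.items():
        for r in models.silhouettes(n,f)[:2]:
            print(n,round(r["score"],2),np.round(r["at"]),circ(f,r["mask"],z,T),flush=True)
E
cat > b.py <<'E'
from h import *
o=bot.observe();print(np.round(o["ee_rot"],2).tolist())
a=pick_yaw([.468,-.16,.4],np.pi/2); print(a)
bot.move_to([.45,-.16,.40],down(a)); 
f,T=wrist();print(np.round(f["mount"],3).tolist())
look(dict(ball_cage=.0085,upper_race=.0058,lower_race=.0098),"w1")
bot.move_to([.45,-.0,.40],down(a))
look(dict(lower_race=.0098,parts_dish=.02),"w2")
print(bot.observe()["time_s"],bot.observe()["q"])
E
python3 b.py
```

```text
[[0.91, 0.42, 0.0], [0.42, -0.91, -0.0], [-0.0, 0.0, -1.0]]
-1.5707963267948966
[[-0.0, -0.961, -0.277, 0.08], [1.0, -0.0, 0.0, -0.001], [-0.0, -0.277, 0.961, 0.022], [0.0, 0.0, 0.0, 1.0]]
ball_cage 0.78 [332. 185.] [ 469.  -170.5   60.9   62.6]
upper_race 0.89 [429. 208.] [ 450.2 -290.8   63.3   64.8]
lower_race 0.68 [194. 196.] [471.6 -15.3  62.2  62.9]
lower_race 0.64 [341. 207.] [471.5 -12.8  62.9  63.7]
parts_dish 0.86 [323. 187.] [476.9  -5.5 167.3 167.7]
3.625 [-1.57480980e-01  8.95081274e-02  1.75726462e+00 -7.61913754e-04
  1.29449465e+00  1.41547173e+00]
```

```bash
cat > c.py <<'E'
from h import *
h=np.pi/2
V=dict(lower_race=(.471,-.0117,.0098),ball_cage=(.468,-.1695,.0085),upper_race=(.4505,-.290,.0058))
for s,names in((-1,V),(1,list(V)[::-1])):
    for n in names:
        x,y,z=V[n]
        bot.move_to([x,y,.33],down(s*h)); bot.hold(.15)
        d={n:z}
        if n=="lower_race": d["parts_dish"]=.02
        look(d,None)
print(bot.observe()["time_s"],bot.observe()["q"])
E
python3 c.py
```

```text
lower_race 0.74 [327. 247.] [471.9 -13.   62.4  63.4]
lower_race 0.73 [482. 221.] [ 470.2 -168.1   60.1   62. ]
parts_dish 0.58 [306. 220.] [477.8  -5.5 166.  167.2]
ball_cage 0.64 [327. 247.] [ 468.9 -170.3   60.9   62. ]
upper_race 0.93 [324. 214.] [ 450.1 -292.    62.9   63.4]
upper_race 0.94 [307. 249.] [ 448.9 -292.8   61.8   64. ]
ball_cage 0.59 [314. 216.] [ 467.6 -171.3   60.9   61.3]
ball_cage 0.44 [503. 240.] [470.3 -15.2  64.1  66.2]
lower_race 0.74 [320. 215.] [470.3 -13.7  62.1  62.6]
parts_dish 0.79 [329. 234.] [475.6  -5.8 165.3 167.1]
10.7417 [-1.75003727e-01  1.78682899e-01  1.83607910e+00 -2.35578176e-04
  1.12684110e+00 -1.74369063e+00]
```

```bash
cat >> h.py <<'E'
TE=bot.tip_extent
LR=np.array([.4711,-.0134]); CG=np.array([.4682,-.1708]); UR=np.array([.4495,-.2924])
A=-0.63
def grab(xy,tip,force):
    fingers.open_gripper() if bot.observe()["grip_width"]<.09 else None
    bot.move_to([*xy,TE+tip+.05],down(A))
    bot.servo_line([*xy,TE+tip],vel=.1)
    fingers.close(force); st()
    bot.servo_line([*xy,TE+tip+.05],vel=.12); st()
def st():
    o=bot.observe(); print("t %.2f w %.4f gf %.1f tip %s F %s"%(o["time_s"],o["grip_width"],o["grip_force"],np.round(o["ee_pos"]-[0,0,TE],4),np.round(o["force"],1)),flush=True)
def place(xy,tip):
    bot.move_to([*xy,TE+tip+.025],down(A)); bot.hold(.1); st()
    bot.servo_line([*xy,TE+tip+.006],vel=.08)
    print(bot.servo_line([*xy,TE+tip-.0008],vel=.02,until_force=4)); st()
E
cat > d.py <<'E'
from h import *
grab(CG,.004,20)
place(LR,.0112)
E
python3 d.py
```

```text
t 13.67 w 0.0607 gf 20.0 tip [ 0.4683 -0.1708  0.0042] F [-0.3  0.3  1.2]
t 14.23 w 0.0607 gf 20.0 tip [ 0.4679 -0.1706  0.0537] F [ 0.1  0.4 -0.6]
t 15.01 w 0.0608 gf 20.0 tip [ 0.4717 -0.0147  0.0362] F [-0.3  0.4 -0.3]
True
t 15.75 w 0.0609 gf 20.0 tip [ 0.4714 -0.0136  0.0114] F [ 0.2 -0.5  4.6]
```

```bash
cat > e.py <<'E'
from h import *
fingers.open_gripper(); st()
p=bot.observe()["ee_pos"]; bot.servo_line([p[0],p[1],.33],vel=.25); bot.hold(.1)
look(dict(ball_cage=.0157,lower_race=.0098),"w3"); st()
i=cv2.imread("pics/w3.png");cv2.imwrite("pics/w3c.png",cv2.resize(i[120:360,180:460],None,fx=2.4,fy=2.4))
E
python3 e.py
```

```text
t 16.44 w 0.0939 gf 0.0 tip [ 0.4709 -0.0136  0.0106] F [-0.  -0.8  0.5]
ball_cage 0.6 [330. 216.] [471.1 -12.3  60.9  61.5]
lower_race 0.74 [314. 248.] [446.  -39.3  31.7  38.3]
t 17.32 w 0.0938 gf 0.0 tip [ 0.4705 -0.0135  0.1292] F [ 0.4 -0.9 -0.2]
```

View pics/w3c.png

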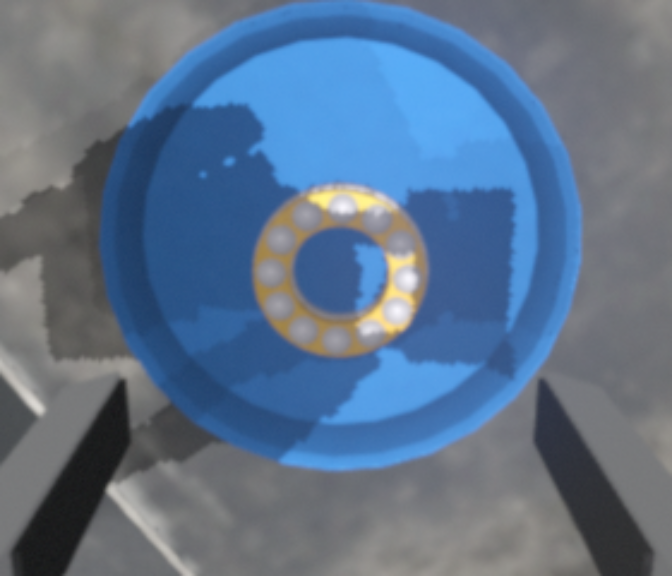

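The cage sits centred on the race at about crop pixel (340,270), with the race hidden beneath it. It's seated, so next is the upper race.

```bash
cat > f.py <<'E'
from h import *
grab(UR,.0015,20)
place(LR,.0181)
fingers.open_gripper(); st()
p=bot.observe()["ee_pos"]; bot.servo_line([p[0],p[1],.33],vel=.25); bot.hold(.1)
look(dict(upper_race=.0224,ball_cage=.0157),"w4"); st()
i=cv2.imread("pics/w4.png");cv2.imwrite("pics/w4c.png",cv2.resize(i[120:360,180:460],None,fx=2.4,fy=2.4))
E
python3 f.py
```

```text
t 19.69 w 0.0630 gf 20.0 tip [ 0.4496 -0.2925  0.0016] F [0.5 0.4 1.6]
t 20.26 w 0.0632 gf 20.0 tip [ 0.4492 -0.2922  0.0512] F [-0.  -0.1 -0.7]
t 21.44 w 0.0630 gf 20.0 tip [ 0.4716 -0.0146  0.0431] F [ 0.2 -0.7 -0.6]
True
t 22.21 w 0.0631 gf 20.0 tip [ 0.4714 -0.0135  0.0179] F [-0.2 -0.1  5.1]
t 22.88 w 0.0946 gf 0.0 tip [ 0.4708 -0.0135  0.0171] F [ 0.4 -0.2 -0.2]
upper_race 0.56 [328. 220.] [471.1 -11.9  62.2  63.8]
t 23.73 w 0.0940 gf 0.0 tip [ 0.4704 -0.0134  0.1292] F [ 0.1  0.9 -0.3]
```

View pics/w4c.png

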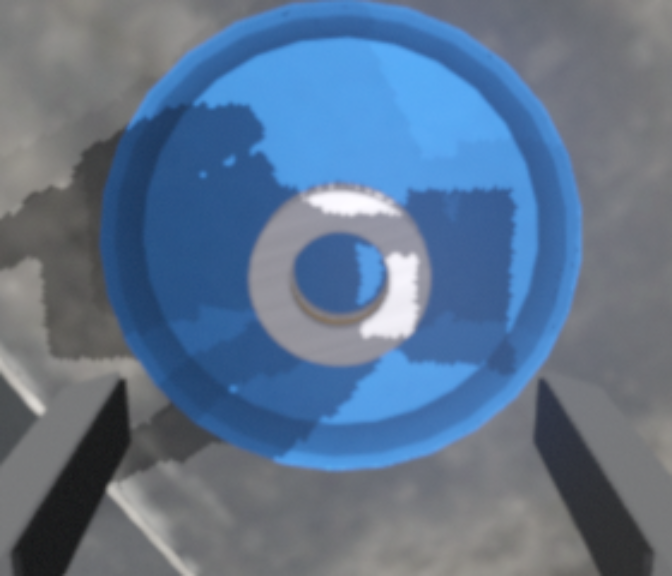

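The upper race sits flat and concentric, and it stopped at seated height. Now measure the cap from directly above at two opposite yaws.

```bash
cat > g.py <<'E'
from h import *
c=np.array([.533,.314])
for a in (1.2-np.pi,1.2):
    R=down(a); p=np.r_[c-R[:2,0]*.08,.46]
    bot.move_to(p,R); bot.hold(.2)
    look(dict(safety_cap=.175,oil_dispenser=.13),"w5" if a<0 else "w6"); st()
E
python3 g.py; python3 -c "
import cv2,numpy as np
cv2.imwrite('pics/w56.png',cv2.resize(np.hstack([cv2.imread('pics/w%d.png'%k) for k in(5,6)]),(800,300)))"
```

```text
safety_cap 0.91 [312. 131.] [538.1 314.6  47.1  48. ]
t 25.83 w 0.0938 gf 0.0 tip [0.4586 0.3427 0.2608] F [-0.1  0.2  0.3]
safety_cap 0.61 [321. 145.] [538.1 314.6  47.4  47.9]
oil_dispenser 0.73 [310. 117.] [534.5 314.7  82.1  95.3]
t 28.98 w 0.0941 gf 0.0 tip [0.6075 0.285  0.2608] F [-1.4  0.1 -0.4]
```

View pics/w56.png

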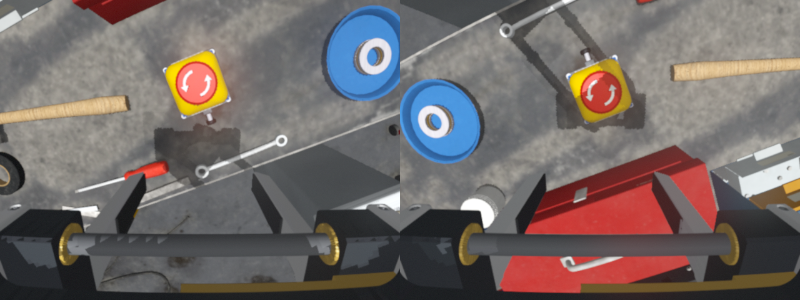

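```bash
cat > i.py <<'E'
from h import *
c=np.array([.5381,.3146]); a=1.05; t0=.175-.022
bot.move_to([*c,TE+t0+.06],down(a)); st()
bot.servo_line([*c,TE+t0],vel=.1); bot.hold(.1); st()
fingers.close(45); st()
bot.servo_line([*c,TE+t0-.0067],vel=.02); bot.hold(.2); st()
E
python3 i.py
```

```text
t 29.43 w 0.0940 gf 0.0 tip [0.5375 0.3149 0.213 ] F [0.1 0.2 0.3]
t 30.28 w 0.0939 gf 0.0 tip [0.5385 0.3147 0.154 ] F [ 0.3 -0.2  0.6]
t 31.05 w 0.0488 gf 45.0 tip [0.5381 0.3147 0.153 ] F [-0.5  0.1 -0.1]
t 31.73 w 0.0489 gf 45.0 tip [0.5379 0.3146 0.1485] F [-3.1 -0.5  9.8]
```

```bash
cat > j.py <<'E'
from h import *
c=np.array([.5381,.3146]); t0=.175-.022
bot.servo_line([*c,TE+t0-.0095],vel=.02); bot.hold(.2); st()
E
python3 j.py
```

```text
t 32.23 w 0.0491 gf 45.0 tip [0.5378 0.3146 0.1463] F [-3.3 -1.6 11. ]
```

```bash
cat > k.py <<'E'
from h import *
c=np.array([.5381,.3146]); t0=.175-.022
for d in (15,30,45,60):
    bot.servo_line([*c,TE+t0-.0095],down(1.05+np.radians(d)),vel=.1); bot.hold(.15); st()
    print(np.round(bot.observe()["torque"],2))
R=np.array(bot.observe()["ee_rot"]);print(np.degrees(np.arctan2(R[1,1],R[0,1])-1.05))
E
python3 k.py
```

```text
t 32.78 w 0.0489 gf 45.0 tip [0.5384 0.3147 0.1465] F [-1.9 -0.  12.7]
[-0.17  0.17  0.08]
t 33.34 w 0.0493 gf 45.0 tip [0.5382 0.3147 0.1464] F [-2.4 -0.7 12.7]
[-0.16  0.24  0.07]
t 33.90 w 0.0489 gf 45.0 tip [0.5382 0.3146 0.1464] F [-2.5 -0.9 11.4]
[-0.17  0.26  0.13]
t 34.46 w 0.0489 gf 45.0 tip [0.5381 0.3146 0.1464] F [-2.4 -1.9 12.4]
[-0.15  0.39  0.13]
60.02292033968954
```

```bash
cat > l.py <<'E'
from h import *
c=np.array([.5381,.3146]); t0=.175-.022
bot.servo_line([*c,TE+t0+.004],vel=.03); bot.hold(.1); st()
if bot.observe()["force"][2]>-5:
    bot.servo_line([*c,TE+.248],vel=.08); bot.hold(.4); st()
    f=cams.grab_frame("scene"); g,_=wrist()
    s=lambda i:cv2.resize(i,None,fx=2.2,fy=2.2)
    cv2.imwrite("pics/end.png",np.hstack([s(f["image"][200:400,140:300]),s(g["image"][40:240,200:400])])[:,:,::-1])
E
python3 l.py
```

```text
t 35.16 w 0.0492 gf 45.0 tip [0.5381 0.3146 0.1568] F [-1.2  0.5  2.7]
t 36.85 w 0.0491 gf 45.0 tip [0.5381 0.3146 0.2479] F [ 0.1 -0.3 -1.1]
```

View pics/end.png

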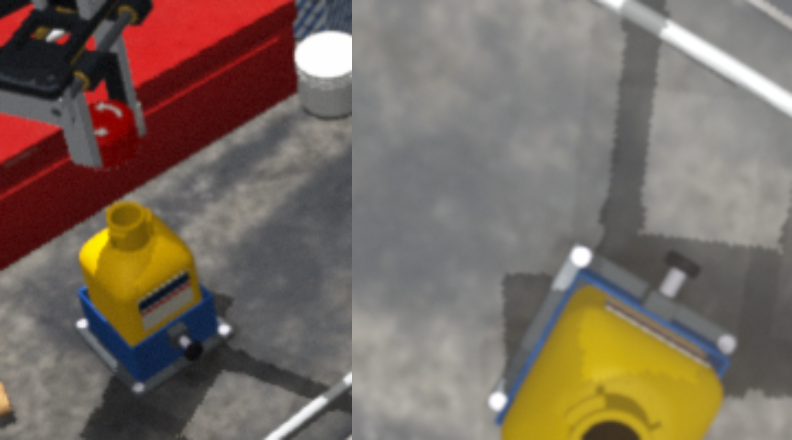

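The cap is level in the gripper (left half, about (105,130)) above the open neck (130,215), so I'm handing the job in.

```bash
python3 -c "
from plant import job
print(job.sign_off())"
```

```text
the job is handed in; nothing more can be done
None
```

The bearing is stacked in the dish, the cap is off and held level about 8 cm above the open neck, and the job is handed in at about 37 s of the 69 s limit; the sign-off call returned no verdict.

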